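Nest the mixing pots under the click-shut dust cover

TASK

Put the clean mixing pots away from the plaster dust: turn the black knob on the pot stand until it clicks open and the dust cover stands fully aside, then nest every mixing pot on the bench upright, one inside the other, in a single stack on the stand's seat. With all of them stacked, turn the knob back until it clicks fully shut with the cover over the stack, and leave the other things on the bench where they are.

Things in the scene. Friction and masses are not known exactly. Their poses are not given: they have to be found in the camera images.
- pot0: blue plastic mixing pot, one of up to six alike, about 70 g. Origin: centre of its underside; z out of its mouth. 48 mm tall: tapered body (outside 40 mm across at foot, 55 at 30 mm height), then a grip band 65 mm across from 30 to 48 mm height; wall 3 mm, floor 5 mm. Nested, the band's underside rests on the rim below: each pot stands 18 mm above the lower one, with 1 to 2 mm sideways play.
- pot1: green plastic mixing pot, one of up to six alike, about 70 g. Origin: centre of its underside; z out of its mouth. 48 mm tall: tapered body (outside 40 mm across at foot, 55 at 30 mm height), then a grip band 65 mm across from 30 to 48 mm height; wall 3 mm, floor 5 mm. Nested, the band's underside rests on the rim below: each pot stands 18 mm above the lower one, with 1 to 2 mm sideways play.
- pot2: yellow plastic mixing pot, one of up to six alike, about 70 g. Origin: centre of its underside; z out of its mouth. 48 mm tall: tapered body (outside 40 mm across at foot, 55 at 30 mm height), then a grip band 65 mm across from 30 to 48 mm height; wall 3 mm, floor 5 mm. Nested, the band's underside rests on the rim below: each pot stands 18 mm above the lower one, with 1 to 2 mm sideways play.
- pot3: red plastic mixing pot, one of up to six alike, about 70 g. Origin: centre of its underside; z out of its mouth. 48 mm tall: tapered body (outside 40 mm across at foot, 55 at 30 mm height), then a grip band 65 mm across from 30 to 48 mm height; wall 3 mm, floor 5 mm. Nested, the band's underside rests on the rim below: each pot stands 18 mm above the lower one, with 1 to 2 mm sideways play.
- pot4: grey plastic mixing pot, one of up to six alike, about 70 g. Origin: centre of its underside; z out of its mouth. 48 mm tall: tapered body (outside 40 mm across at foot, 55 at 30 mm height), then a grip band 65 mm across from 30 to 48 mm height; wall 3 mm, floor 5 mm. Nested, the band's underside rests on the rim below: each pot stands 18 mm above the lower one, with 1 to 2 mm sideways play.
- pot5: orange plastic mixing pot, one of up to six alike, about 70 g. Origin: centre of its underside; z out of its mouth. 48 mm tall: tapered body (outside 40 mm across at foot, 55 at 30 mm height), then a grip band 65 mm across from 30 to 48 mm height; wall 3 mm, floor 5 mm. Nested, the band's underside rests on the rim below: each pot stands 18 mm above the lower one, with 1 to 2 mm sideways play.
- stand: fixed steel pot stand, base plate 235 x 100 x 10 mm. Origin on the bench under the seat's centre, z up; the column stands 125 mm from it along its own +x. The column's top, a 48 mm wide dark housing 136 to 166 mm high with a hidden click spring, carries knob and dust cover.
- seat (a point): centre of the seat, on top of the base plate, 10 mm above the bench, inside a ring 5 mm high, 48 mm inside and 60 mm outside diameter. The lowest pot's foot stands inside this ring; the stack rises on its axis.
- cover_knob (a joint): turn of the black knob with the dust cover it carries (rad): 0 = closed over the seat, 1.4 = open, swung aside to the stand's own +y. Grows clockwise seen from above. A spring detent holds it at both end stops, 0 and 1.4: it resists with up to about 0.2 Nm until half way (0.7), then snaps to the other end; let go before half way, it springs back.
- knob_grip (a point): point to grip the knob, on its vertical axis, 198 mm above the bench. The grip is an upright bar 44 mm long (this point's x, pointing away from the cover), 14 mm thick (y), from 176 to 210 mm height; below it a 48 mm wide hub and the cover's arm, tops at 176 and 174 mm. This frame turns with the knob.
- cover_disc (a point): centre of the underside of the blue dust-cover disc, 84 mm across, 6 mm thick, 168 mm above the bench, 125 mm from the knob's axis; moves with the knob. Six nested pots reach 148 mm, so it clears them by 20 mm.
- wax_jar: bystander: amber glass jar with white lid, 60 mm across, 65 mm tall; origin centre of its underside
- spray: bystander: blue spray can, 50 mm across, 150 mm tall; origin centre of its underside
- spatula: bystander: spatula lying on the bench, 190 mm long along its x
- cast: bystander: white plaster dental cast, 60 x 64 mm, 30 mm tall; origin centre of its underside

How it is judged (in metres and radians):
On the way, in this order (a step that is already met when the one before it is completed fails the run):
1. the knob is clicked open and the cover stands aside (at least 1.25 rad) (value of joint cover_knob above 1.25 rad), for 0.2 s.
2. with the cover open (above 1.25 rad), every pot is nested upright in one stack on the seat (horizontal distance between each of pot0, pot1, pot2, pot3, pot4, pot5 and seat below 0.015 m and angle between each of pot0, pot1, pot2, pot3, pot4, pot5's own z axis and vertical below 0.12 rad and z of each of pot0, pot1, pot2, pot3, pot4, pot5 in the frame of seat below 0.098 m and (distance between pot0 and pot1 below 0.024 m or distance between pot0 and pot2 below 0.024 m or distance between pot0 and pot3 below 0.024 m or distance between pot0 and pot4 below 0.024 m or distance between pot0 and pot5 below 0.024 m) and (distance between pot1 and pot0 below 0.024 m or distance between pot1 and pot2 below 0.024 m or distance between pot1 and pot3 below 0.024 m or distance between pot1 and pot4 below 0.024 m or distance between pot1 and pot5 below 0.024 m) and (distance between pot2 and pot0 below 0.024 m or distance between pot2 and pot1 below 0.024 m or distance between pot2 and pot3 below 0.024 m or distance between pot2 and pot4 below 0.024 m or distance between pot2 and pot5 below 0.024 m) and (distance between pot3 and pot0 below 0.024 m or distance between pot3 and pot1 below 0.024 m or distance between pot3 and pot2 below 0.024 m or distance between pot3 and pot4 below 0.024 m or distance between pot3 and pot5 below 0.024 m) and (distance between pot4 and pot0 below 0.024 m or distance between pot4 and pot1 below 0.024 m or distance between pot4 and pot2 below 0.024 m or distance between pot4 and pot3 below 0.024 m or distance between pot4 and pot5 below 0.024 m) and (distance between pot5 and pot0 below 0.024 m or distance between pot5 and pot1 below 0.024 m or distance between pot5 and pot2 below 0.024 m or distance between pot5 and pot3 below 0.024 m or distance between pot5 and pot4 below 0.024 m) and value of joint cover_knob above 1.25 rad), for 0.2 s.
3. the knob is clicked shut again (below 0.15 rad) over the stack (horizontal distance between each of pot0, pot1, pot2, pot3, pot4, pot5 and seat below 0.015 m and angle between each of pot0, pot1, pot2, pot3, pot4, pot5's own z axis and vertical below 0.12 rad and z of each of pot0, pot1, pot2, pot3, pot4, pot5 in the frame of seat below 0.098 m and (distance between pot0 and pot1 below 0.024 m or distance between pot0 and pot2 below 0.024 m or distance between pot0 and pot3 below 0.024 m or distance between pot0 and pot4 below 0.024 m or distance between pot0 and pot5 below 0.024 m) and (distance between pot1 and pot0 below 0.024 m or distance between pot1 and pot2 below 0.024 m or distance between pot1 and pot3 below 0.024 m or distance between pot1 and pot4 below 0.024 m or distance between pot1 and pot5 below 0.024 m) and (distance between pot2 and pot0 below 0.024 m or distance between pot2 and pot1 below 0.024 m or distance between pot2 and pot3 below 0.024 m or distance between pot2 and pot4 below 0.024 m or distance between pot2 and pot5 below 0.024 m) and (distance between pot3 and pot0 below 0.024 m or distance between pot3 and pot1 below 0.024 m or distance between pot3 and pot2 below 0.024 m or distance between pot3 and pot4 below 0.024 m or distance between pot3 and pot5 below 0.024 m) and (distance between pot4 and pot0 below 0.024 m or distance between pot4 and pot1 below 0.024 m or distance between pot4 and pot2 below 0.024 m or distance between pot4 and pot3 below 0.024 m or distance between pot4 and pot5 below 0.024 m) and (distance between pot5 and pot0 below 0.024 m or distance between pot5 and pot1 below 0.024 m or distance between pot5 and pot2 below 0.024 m or distance between pot5 and pot3 below 0.024 m or distance between pot5 and pot4 below 0.024 m) and value of joint cover_knob below 0.15 rad), for 0.2 s.
At the end, for the whole second after the job is handed in: Every pot present stands nested in one stack on the seat: within 15 mm of its axis, tilted less than 0.12 rad, its underside less than 98 mm above the seat, within 24 mm of a neighbouring pot, and at rest; the knob is clicked shut (below 0.15 rad) (all of step 3 and linear speed of each of pot0, pot1, pot2, pot3, pot4, pot5 below 0.03 m/s); the robot touches nothing.
It fails at once if the wax jar is moved more than 30 mm (distance of wax_jar from where it was at the start of the episode above 0.03 m).
It fails at once if the spray is moved more than 30 mm (distance of spray from where it was at the start of the episode above 0.03 m).
It fails at once if the spatula is moved more than 30 mm (distance of spatula from where it was at the start of the episode above 0.03 m).
It fails at once if the cast is moved more than 30 mm (distance of cast from where it was at the start of the episode above 0.03 m).
Of pot0, pot1, pot2, pot3, pot4, pot5 only 4 to 6 are there at a start; the rules pass over those that are not, and their reading is None.
At some moment in a run one of pot0, pot1, pot2, pot3, pot4, pot5 may be knocked a few centimetres aside while the robot is not near it.
It also fails if it takes over 210 s, if anything falls off the work surface, if the arm or the gripper's body presses on something with over 40 N, if the wrist force passes 120 N, or if a joint passes its speed limit or range.

ROBOT

A 6-joint arm with a two-finger parallel gripper is mounted at the origin on the work surface. World frame = base frame: x ahead of the robot, y to its left, z up, the work surface at z = 0. Lengths are in mm, angles in rad, forces in N, time in s.
With the tool pointing down it reaches from about 325 to 875 mm from the base axis. Payload 4.4 kg.
Tool frame: the origin (TCP) lies on the centre line of the jaws, within the pads' length; the fingertips stand ahead of it and the grasp point (between the pads) lies 6 mm ahead of it (ctrl.tcp_to_tips is the z of the fingertips in the tool frame, in mm); z points along the fingers, y is the line along which they close (so a half turn about z gives the same grasp; the last joint's range is limited). The gripper opens to 85 mm and grips with 20 to 120 N. Pads are 22 mm wide; open, the fingers measure 114 mm over their backs; the gripper's body (76 mm by 85 mm) begins 54 mm behind the grasp point. The pads swing forward as they close: fully open they stand 13 mm farther back than shut.
Start: joints at [1.083, 0.207, 1.542, -0, 1.393, -0.15], TCP at [190.029, 542.694, 256.282] pointing down, gripper open.
Joint ranges: [-2.73, 2.73], [-0.86, 2.22], [0.23, 2.46], [-1.11, 4.25], [0.08, 2.63], [-2.82, 2.82]. Speed limits (rad/s): [2.79, 2.79, 3.14, 3.14, 3.14, 3.14].

INTERFACE

Orientations are given as a 3x3 rotation matrix whose columns are the frame's x, y, z axes.
In Python, from plant import ctrl, sensors, optics gives the robot as it stands. Calls block until the motion is done:
- ctrl.move_ptp(position, orientation): joint-space move of the TCP to a pose.
- ctrl.move_l(position, rot=None, vel=150, threshold=None): straight line of the TCP; rot=None keeps the orientation; vel is the mean speed in mm/s. With threshold (N) it stops when the force on the tool has changed by that much, and returns True; else False.
- ctrl.set_joints(angles): joint-space move.
- ctrl.gripper_to(opening, force=None): finger opening in mm; force is the grip in N (None keeps the last); returns when the fingers have stopped.
- ctrl.hold(seconds).
- ctrl.solve_ik(position, orientation): joint angles nearest the present ones, or None.
- sensors.read_state(): the state.
- optics.grab_frame(name): name is "scene" or "top"; returns (picture, depth): 400x640x3 uint8, red, green, blue; 400x640 float32, mm along the optical axis (not along the pixel's ray), 0 where there is no reading.
- optics.camera_params(name): a dict with "mtx" (3x3 intrinsics, pixels), "R" (3x3) and "t" (3): a world point X has camera coordinates R X + t. Camera axes: x right, y down, z forward; pixel columns grow to the right and rows downward; lengths in mm; the calibration is good to about 2 mm. A picture is of the moment at which its call begins. camera_params takes no time and is no camera call.
A pose or a line that the arm cannot do raises ctrl.MotionError and nothing moves.
- ctrl.finish_job(): hands the job in; it is judged then, once.
The state is a dict: "t": time; "q": joint angles; "qvel": joint speeds; "tau": joint torques, N m; "eef_pos": TCP position; "eef_rot": TCP orientation; "force": force on the tool from outside, world axes, zero at the start; "wrist_torque": the same for the moment, N m; "grip_width": finger opening in mm; "grasp_force": force on a finger pad.
Only numpy, scipy, OpenCV 4.12 (cv2) and the standard library are available. Lean on these libraries where they do the work, as an engineer would, in place of code of your own. Each camera call takes 0.05 s, during which the arm holds its last target. There are 200 camera calls.

## Working session

There is one attempt and no reset: what is moved stays moved. The work goes in short steps, each a Python script; the robot and the scene stay as the last script left them, time stands still between calls to the robot, and variables do not carry over. Pictures are saved under pics/ and viewed, at most 14 in all, crops included, and the job is handed in when it is done.

```bash
ls; mkdir -p pics; python3 - <<'E'
from plant import ctrl,sensors,optics
import cv2,numpy as np
for n in("scene","top"):
    p,d=optics.grab_frame(n); cv2.imwrite(f"pics/{n}0.png",p[:,:,::-1]); np.savez(f"{n}0.npz",p=p,d=d)
    c=optics.camera_params(n); print(n,c["mtx"].round(1).tolist(),c["R"].round(3).tolist(),c["t"].round(1).tolist(), (d>0).mean())
print(ctrl.tcp_to_tips,sensors.read_state()["eef_rot"])
E
```

```text
pics
scene [[444.6, 0.0, 315.4], [0.0, 444.6, 198.5], [0.0, 0.0, 1.0]] [[-0.832, 0.554, 0.006], [0.47, 0.711, -0.523], [-0.294, -0.432, -0.852]] [512.0, -151.7, 1879.3] 0.99609375
top [[474.5, 0.0, 322.6], [0.0, 474.5, 194.3], [0.0, 0.0, 1.0]] [[-0.008, -1.0, -0.009], [-0.986, 0.009, -0.165], [0.165, 0.007, -0.986]] [-44.2, 577.0, 1620.9] 0.99621484375
25.0 [[-9.43815997e-01  3.30469972e-01 -9.80535479e-04]
 [ 3.30471277e-01  9.43814240e-01 -1.84808752e-03]
 [ 3.14705915e-04 -2.06829338e-03 -9.99997812e-01]]
```

View pics/top0.png

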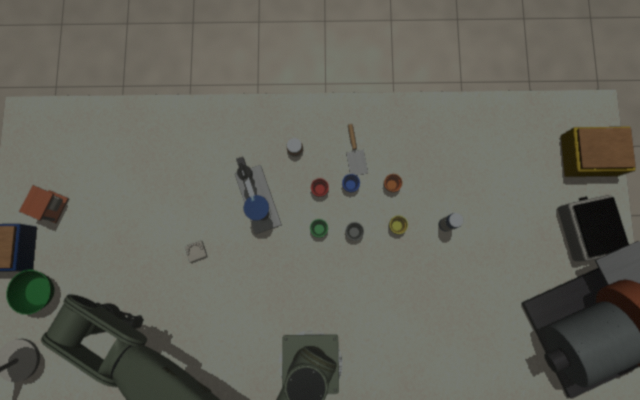

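View pics/scene0.png

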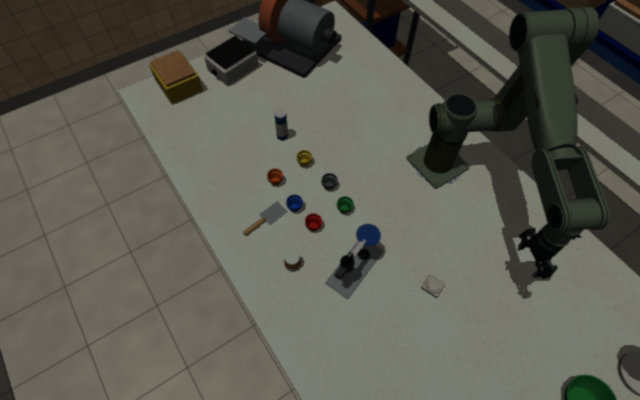

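The top view shows six pots: red (319,189), blue (351,184), orange (393,184), green (319,229), grey (354,231) and yellow (398,226). The stand is closed, with its blue disc at (257,208) and knob near (245,172). I'll zoom in to check which way up the pots are and measure their positions.

```bash
cat > h.py <<'E'
import numpy as np,cv2
from plant import ctrl,sensors,optics
def ray(name,uv,z):
    c=optics.camera_params(name);R,t=c["R"],c["t"]
    C=-R.T@t; d=R.T@np.linalg.solve(c["mtx"],[uv[0],uv[1],1.])
    return (C+d*(z-C[2])/d[2])
def proj(name,X):
    c=optics.camera_params(name);x=c["mtx"]@(c["R"]@np.asarray(X,float)+c["t"]);return x[:2]/x[2]
def cloud(name,d):
    c=optics.camera_params(name);v,u=np.mgrid[:400,:640]
    P=np.stack([u,v,np.ones_like(u)],-1).reshape(-1,3)@np.linalg.inv(c["mtx"]).T*d.reshape(-1,1)
    return ((P-c["t"])@c["R"]).reshape(400,640,3)
HUE={'blue':(105,125),'green':(50,85),'yellow':(20,34),'red':(0,5),'orange':(6,17)}
def pots(name,p,d,xy=(380,720),yr=(-260,110)):
    "rim-height pixels: connected components of points 38..56 mm high, by colour"
    W=cloud(name,d);hsv=cv2.cvtColor(p,cv2.COLOR_RGB2HSV)
    m=((W[...,2]>20)&(W[...,2]<60)&(W[...,0]>xy[0])&(W[...,0]<xy[1])&(W[...,1]>yr[0])&(W[...,1]<yr[1])).astype(np.uint8)
    n,L,st,ce=cv2.connectedComponentsWithStats(m);out=[]
    for i in range(1,n):
        if st[i,4]<60: continue
        s=L==i;h=hsv[s];q=h[h[:,1]>120]
        out.append((W[s].mean(0).round(0),np.percentile(W[s][:,2],[5,50,95]).round(0),st[i,4],ce[i].round(1),np.median(h,0)))
    return out
E
python3 - <<'E'
from h import *
im=[]
for n,(x,y,w,h) in {"top":(180,130,300,150),"scene":(225,95,200,210)}.items():
    f=np.load(n+"0.npz");p,d=f["p"],f["d"]
    s=800/w if n=="top" else 600/h
    c=cv2.resize(p[y:y+h,x:x+w],None,fx=s,fy=s,interpolation=cv2.INTER_CUBIC)
    cv2.imwrite(f"pics/{n}_z.png",np.clip(c[:,:,::-1].astype(float)*1.7,0,255))
    print(n)
    for o in pots(n,p,d): print(o)
    W=cloud(n,d)
    if n=="top":
        print("bench z",np.median(W[240:300,340:480,2]))
    hsv=cv2.cvtColor(p,cv2.COLOR_RGB2HSV)
    m=(W[...,2]>150)&(W[...,2]<185)&(W[...,1]>50)&(W[...,1]<450)&(W[...,0]>350)
    b=m&(hsv[...,0]>100)&(hsv[...,0]<125)&(hsv[...,1]>120)
    v,u=np.where(b);(cx,cy),ax,_=cv2.fitEllipse(cv2.convexHull(np.c_[u,v].astype(np.float32))); print("disc",(cx,cy),ax,ray(n,(cx,cy),174),W[b].mean(0))
    k=(W[...,2]>198)&(W[...,2]<220)&(abs(W[...,1]-200)<150)&(W[...,0]>450)&(W[...,0]<800)
    v,u=np.where(k);print("knob",u.mean(),v.mean(),len(u),ray(n,(u.mean(),v.mean()),210),np.median(W[k],0))
    pl=(W[...,2]>6)&(W[...,2]<15)&(abs(W[...,1]-180)<120)&(W[...,0]>420)&(W[...,0]<750)
    np.save(n+"_pl.npy",W[pl])
E
```

```text
top
(array([ 622., -150.,   35.]), array([24., 33., 51.]), np.int32(154), array([350.7, 182.1]), array([111. ,  89.5,  72.5]))
(array([607., -37.,  35.]), array([21., 32., 51.]), np.int32(159), array([319.2, 186.5]), array([  4., 116.,  78.]))
(array([460., -33.,  35.]), array([22., 32., 51.]), np.int32(148), array([318.2, 227.7]), array([61., 74., 72.]))
(array([ 449., -160.,   35.]), array([22., 32., 51.]), np.int32(158), array([354.5, 230.7]), array([40., 16., 63.]))
bench z -0.8103043021547056
disc (256.1766052246094, 207.30104064941406) (22.05788230895996, 22.640628814697266) [514.8099084  164.95525615 174.        ] [513.17323366 164.42796962 172.45443048]
knob 241.93548387096774 169.93548387096774 62 [630.9552786  207.06001114 210.        ] [630.88049612 207.3828688  208.3247249 ]
scene
(array([ 443., -158.,   37.]), array([22., 36., 50.]), np.int32(151), array([329.2, 179.7]), array([60., 16., 32.]))
(array([ 616., -149.,   37.]), array([22., 36., 49.]), np.int32(156), array([294. , 201.8]), array([111. , 205.5,  60. ]))
(array([455., -34.,  37.]), array([23., 37., 50.]), np.int32(157), array([344.9, 203.3]), array([ 65., 165.,  48.]))
(array([600., -38.,  37.]), array([23., 37., 50.]), np.int32(159), array([313.1, 220.6]), array([  1., 213.,  68.]))
disc (361.7932434082031, 242.08804321289062) (24.907377243041992, 42.325687408447266) [550.93409956 182.57827889 174.        ] [515.3128911  171.23990733 173.18898901]
knob 347.6666666666667 257.6031746031746 63 [634.88151961 213.8115923  210.        ] [634.19014092 214.09711019 207.89498126][ WARN:0@0.227] global loadsave.cpp:1063 imwrite_ Unsupported depth image for selected encoder is fallbacked to CV_8U.
```

View pics/top_z.png

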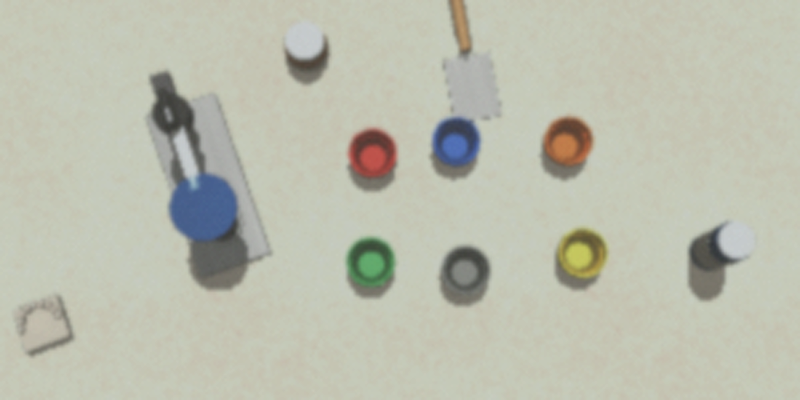

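View pics/scene_z.png

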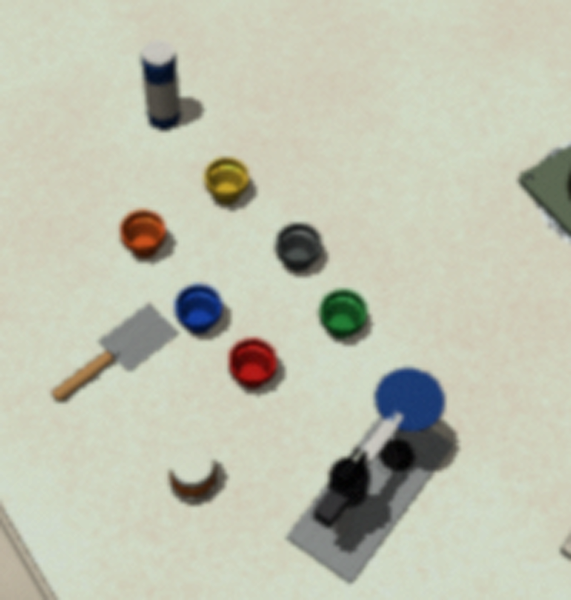

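All six pots are upright and well spaced. Next I'll refine the pot and knob positions using both views and move above the knob.

```bash
cat >> h.py <<'E'
def find(name,p,d,xr=(380,720),yr=(-400,60),zlo=22,zhi=62,zc=39):
    W=cloud(name,d);hsv=cv2.cvtColor(p,cv2.COLOR_RGB2HSV);out={}
    m=((W[...,2]>zlo)&(W[...,2]<zhi)&(W[...,0]>xr[0])&(W[...,0]<xr[1])&(W[...,1]>yr[0])&(W[...,1]<yr[1])).astype(np.uint8)
    n,L,st,_=cv2.connectedComponentsWithStats(m)
    for i in range(1,n):
        if not 80<st[i,4]<400: continue
        cs,_=cv2.findContours((L==i).astype(np.uint8),cv2.RETR_EXTERNAL,cv2.CHAIN_APPROX_NONE)
        (cx,cy),ax,_=cv2.fitEllipse(cv2.convexHull(max(cs,key=len)))
        h,s,v=np.median(hsv[L==i],0)
        k='grey' if s<50 else min({'red':2,'orange':11,'yellow':28,'green':62,'blue':111}.items(),key=lambda e:abs(e[1]-h))[0]
        out[k]=(ray(name,(cx,cy),zc)[:2].round(1),np.round(ax,1),st[i,4])
    return out
def down(yaw):  # tool pointing down, tool y axis (closing line) along world angle yaw
    y=np.array([np.cos(yaw),np.sin(yaw),0]);z=np.array([0,0,-1.]);return np.c_[np.cross(y,z),y,z]
E
python3 - <<'E'
from h import *
for n in("top","scene"):
    f=np.load(n+"0.npz");p,d=f["p"],f["d"];W=cloud(n,d)
    print(n,{k:(v[0].tolist(),v[1].tolist()) for k,v in find(n,p,d).items()})
    k=(W[...,2]>200)&(W[...,2]<220)&(abs(W[...,1]-200)<150)&(W[...,0]>450)&(W[...,0]<800)
    v,u=np.where(k);r=cv2.minAreaRect(W[k][:,:2].astype(np.float32));print("knob",len(u),r)
    hsv=cv2.cvtColor(p,cv2.COLOR_RGB2HSV)
    b=(W[...,2]>160)&(W[...,2]<182)&(abs(W[...,1]-165)<60)&(abs(W[...,0]-515)<60)&(abs(hsv[...,0].astype(int)-111)<8)&(hsv[...,1]>100)
    print("disc",cv2.minEnclosingCircle(W[b][:,:2].astype(np.float32)))
    g=(W[...,2]>5)&(W[...,2]<15)&(abs(W[...,1]-190)<110)&(W[...,0]>450)&(W[...,0]<740)
    g=cv2.morphologyEx(g.astype(np.uint8),cv2.MORPH_OPEN,np.ones((3,3)))>0
    print("plate",cv2.minAreaRect(W[g][:,:2].astype(np.float32)))
q0=sensors.read_state()["q"]
for yaw in(1.92,1.92-np.pi):
    for a in(0,-1.4): 
        q=ctrl.solve_ik([632,209,260],down(yaw+a)); print(yaw,a,None if q is None else np.round(q,2))
E
```

```text
top {'blue': ([618.4, -149.1], [18.0, 18.8]), 'orange': ([617.2, -298.0], [17.9, 18.8]), 'red': ([603.6, -37.4], [18.2, 18.5]), 'yellow': ([468.2, -311.5], [18.2, 19.0]), 'green': ([458.9, -33.8], [18.0, 18.6]), 'grey': ([446.7, -158.5], [18.4, 18.8])}
knob 61 ((632.2177734375, 207.5742950439453), (43.6796760559082, 13.428899765014648), 18.885976791381836)
disc ((517.1295166015625, 165.011962890625), 41.17817306518555)
plate ((558.8358764648438, 181.97352600097656), (208.6138153076172, 98.76337432861328), 19.329212188720703)
scene {'yellow': ([467.8, -307.7], [15.2, 15.9]), 'orange': ([616.1, -294.7], [15.4, 16.4]), 'grey': ([445.6, -154.8], [15.8, 16.3]), 'blue': ([617.7, -145.4], [16.5, 16.9]), 'green': ([458.1, -30.7], [16.5, 16.8]), 'red': ([602.6, -34.2], [17.2, 17.3])}
knob 61 ((633.2964477539062, 212.4425048828125), (41.47716522216797, 14.713335037231445), 21.36929702758789)
disc ((516.0460815429688, 170.75137329101562), 43.155635833740234)
plate ((567.35498046875, 204.96986389160156), (237.90155029296875, 92.78398132324219), 10.43591022491455)
1.92 0 [ 0.19  0.39  1.29 -0.    1.45 -1.73]
1.92 -1.4 [ 0.19  0.39  1.29 -0.    1.45 -0.33]
-1.2215926535897932 0 [ 0.19  0.39  1.29 -0.    1.45  1.41]
-1.2215926535897932 -1.4 [ 0.19  0.39  1.29 -0.    1.45  2.81]
```

```bash
python3 - <<'E'
from h import *
K=[632.7,210];R=down(1.918)
ctrl.gripper_to(45,60)
ctrl.move_ptp([*K,300],R)
print(ctrl.move_l([*K,207],vel=100,threshold=12),sensors.read_state()["eef_pos"])
ctrl.gripper_to(5,60);s=sensors.read_state();print(s["grip_width"],s["grasp_force"],s["force"].round(1) if hasattr(s["force"],'round') else s["force"])
q=np.array(s["q"],float)
for a in np.arange(.2,1.41,.2):
    t=q.copy();t[5]+=a;ctrl.set_joints(t)
    s=sensors.read_state();print(round(a,1),np.round(s["wrist_torque"],2),np.round(s["force"],1),s["grip_width"])
ctrl.hold(.2);ctrl.gripper_to(45)
ctrl.move_l([*K,320],vel=200)
p,d=optics.grab_frame("top");cv2.imwrite("pics/t1.png",cv2.resize(p[100:290,180:480],None,fx=2.6,fy=2.6)[:,:,::-1])
print(sensors.read_state()["t"])
E
```

```text
False [633.38856528 210.13149539 208.10899101]
12.822076536555507 60.984331369400024 [-0.3 -0.8  2.9]
0.2 [-0.04  0.    0.11] [ 0.3 -0.5  0.7] 13.05714680937546
0.4 [-0.09 -0.    0.1 ] [ 0.4 -1.8  1.9] 12.917267664723907
0.6 [-0.13 -0.03 -0.01] [ 0.7 -0.1  0.6] 12.851383268386616
0.8 [-0.05  0.03 -0.06] [0.1 0.2 1. ] 12.988907534174865
1.0 [-0.01 -0.06 -0.12] [ 0.2 -0.4  0.1] 12.677954895175032
1.2 [ 0.02 -0.04 -0.13] [1.  1.7 0.4] 13.120525472451927
1.4 [ 0.1  -0.09 -0.14] [1.4 1.2 0.5] 13.182293472936651
7.5667
```

View pics/t1.png

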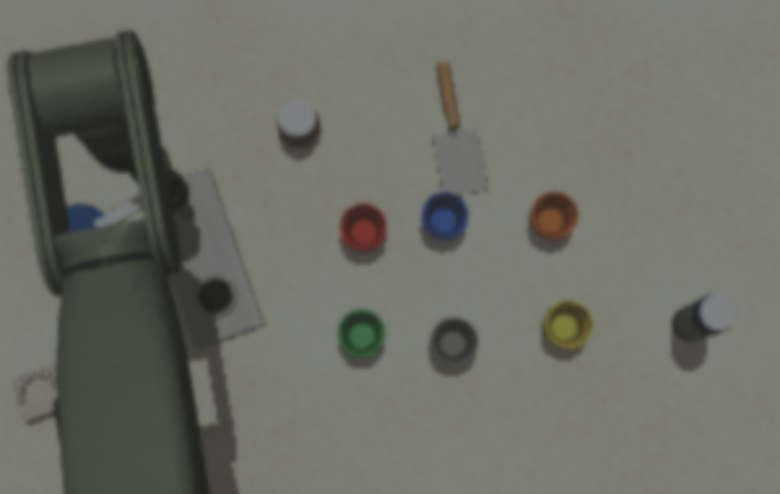

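The cover stands aside (blue patch at 85,215) and the seat ring shows at (215,295) in the crop. I'll measure the seat and pick up the green pot.

```bash
cat >> h.py <<'E'
def look():
    fr={n:optics.grab_frame(n) for n in("top","scene")}
    r={n:find(n,*fr[n]) for n in fr}
    return {k:((np.mean([r[n][k][0] for n in r if k in r[n]],0) if k in r["scene"] else r["top"][k][0]+[-.5,1.8])) for k in r["top"]}
YAW=np.pi/2
def pick(xy,h=48,yaw=YAW):
    ctrl.gripper_to(85,30);R=down(yaw)
    ctrl.move_ptp([*xy,130],R)
    if ctrl.move_l([*xy,h],vel=120,threshold=8): print("touch",sensors.read_state()["eef_pos"])
    ctrl.gripper_to(50,30);s=sensors.read_state();print("grip",s["grip_width"],s["grasp_force"])
    return s
def clear():
    ctrl.move_l([*sensors.read_state()["eef_pos"][:2],300],vel=300)
E
python3 - <<'E'
from h import *
f=optics.grab_frame("top");p=f[0]
g=p[195:232,248:280].astype(float).mean(2);m=(p[195:232,248:280].max(2)<45).astype(np.uint8)
n,L,st,ce=cv2.connectedComponentsWithStats(m)
for i in range(1,n):
    if st[i,4]>30: print(st[i],ce[i],ray("top",ce[i]+[248,195],12))
P=look();print({k:v.round(1).tolist() for k,v in P.items()})
x=P['green'];pick(x);ctrl.move_l([*x,150],vel=150);s=sensors.read_state();print(s["grip_width"],s["force"])
p,d=optics.grab_frame("scene");u,v=proj("scene",[*x,130]).astype(int);cv2.imwrite("pics/g1.png",cv2.resize(p[v-50:v+50,u-50:u+50],None,fx=5,fy=5)[:,:,::-1])
a,b=proj("top",[515.5,167.5,12]).astype(int)
p,d=optics.grab_frame("top");cv2.imwrite("pics/s1.png",cv2.resize(p[b-40:b+40,a-40:a+40],None,fx=6,fy=6)[:,:,::-1]);print(a,b)
E
```

```text
[  8  13  13  12 115] [13.87826087 18.53043478] [514.94743085 168.35653162  12.        ]
{'blue': [618.1, -147.3], 'orange': [616.7, -296.4], 'red': [603.0, -35.8], 'yellow': [468.0, -309.8], 'green': [458.4, -32.0], 'grey': [446.5, -157.2]}
grip 49.96435200993358 0.0
49.89934597526271 [-0.62948467 -0.07941726 -0.51904487]
262 213
```

View pics/g1.png

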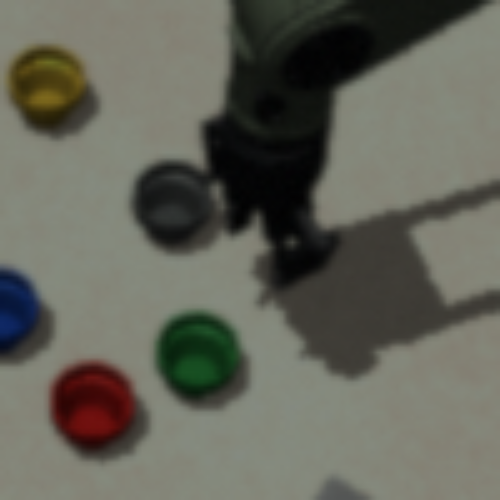

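View pics/s1.png

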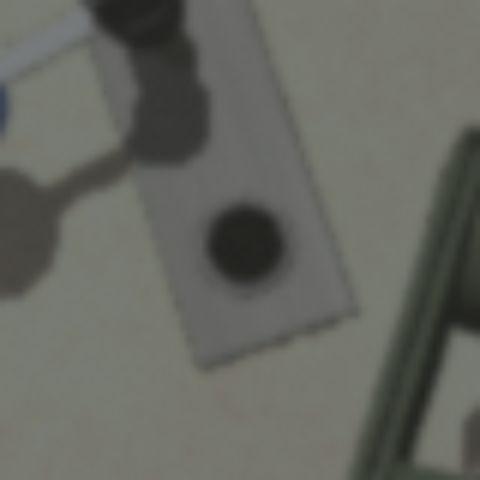

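The gripper closed on nothing (green is still on the bench at crop 198,350), so I'll check whether the green pot moved.

```bash
python3 - <<'E'
from h import *
P=look();print({k:v.round(1).tolist() for k,v in P.items()}); s=sensors.read_state();print(s["t"],s["eef_pos"])
E
```

```text
{'blue': [618.0, -147.2], 'orange': [616.7, -296.4], 'red': [603.1, -35.8], 'yellow': [468.0, -309.8], 'grey': [446.2, -156.6]}
11.85 [457.50072788 -31.79207401 148.75811784]
```

```bash
python3 - <<'E'
from h import *
fr=optics.grab_frame("scene");print(find("scene",*fr,xr=(350,720),yr=(-400,200)))
s=sensors.read_state();e=s["eef_pos"];ctrl.gripper_to(85)
ctrl.move_l([*e[:2],300],vel=300);ctrl.move_ptp([560,60,320],down(YAW))
P=look();print({k:v.round(1).tolist() for k,v in P.items()})
E
```

```text
{'yellow': (array([ 467.7, -308.1]), array([14.9, 16.1]), np.int32(141)), 'orange': (array([ 616.1, -294.9]), array([15.3, 16.4]), np.int32(146)), 'grey': (array([ 445.6, -154.8]), array([15.8, 16.3]), np.int32(145)), 'blue': (array([ 617.7, -145.4]), array([16.5, 16.9]), np.int32(151)), 'green': (array([511. , -26.8]), array([16.5, 17.1]), np.int32(155)), 'red': (array([602.6, -34.2]), array([17.2, 17.3]), np.int32(157))}
{'blue': [618.1, -147.2], 'orange': [616.7, -296.4], 'red': [603.1, -35.8], 'green': [511.4, -28.5], 'yellow': [468.0, -309.8], 'grey': [446.2, -156.7]}
```

The green pot had been knocked to (511,-28), so I'll pick it up from there.

```bash
cat >> h.py <<'E'
SEAT=np.array([515.2,167.9])
def place(i,h=48,drop=5,rim=[]):
    "set the held pot as number i of the stack; h = TCP height above pot base"
    z=10+18*i+h;e=sensors.read_state()["eef_pos"]
    ctrl.move_l([*e[:2],max(210,z+60)],vel=250)
    ctrl.move_ptp([*SEAT,max(210,z+60)],down(YAW))
    w=sensors.read_state()["grip_width"]
    t=ctrl.move_l([*SEAT,z+drop],vel=80,threshold=10);s=sensors.read_state()
    print("place",i,"w",round(w,1),"stopped" if t else "",np.round(s["eef_pos"],1),"target",z+drop,np.round(s["force"],1))
    return t
def release():
    ctrl.gripper_to(85);ctrl.hold(.2)
    ctrl.move_l([*SEAT,sensors.read_state()["eef_pos"][2]+110],vel=200)
E
python3 - <<'E'
from h import *
P=look();x=P['green'];s=pick(x)
ctrl.move_l([*x,150],vel=150)
p,d=optics.grab_frame("scene");u,v=proj("scene",[*x,130]).astype(int);cv2.imwrite("pics/g2.png",cv2.resize(p[v-35:v+35,u-35:u+35],None,fx=8,fy=8,interpolation=cv2.INTER_CUBIC)[:,:,::-1])
s=sensors.read_state();print(s["grip_width"],s["eef_pos"])
E
```

```text
grip 64.67011067030194 32.67497453838587
65.35531809633835 [510.23827048 -28.24735653 148.60263857]
```

View pics/g2.png

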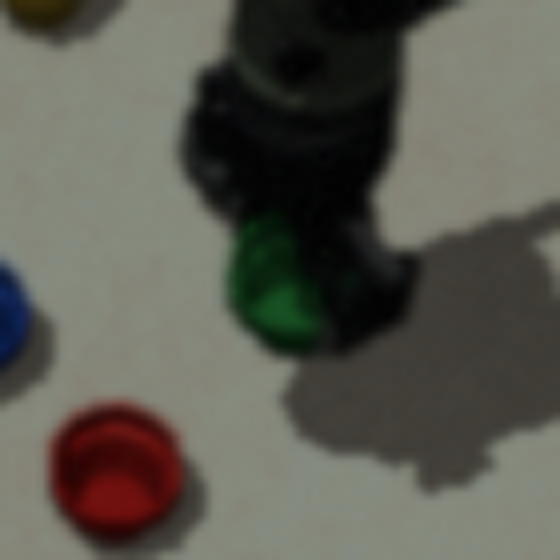

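The green pot is held at 65 mm. I'll place it on the seat and inspect.

```bash
cat >> h.py <<'E'
def check(tag,view=True):
    ctrl.move_ptp([600,-20,330],down(YAW))
    ims=[]
    for n in("top","scene"):
        p,d=optics.grab_frame(n);u,v=proj(n,[515,168,30]).astype(int)
        ims.append(cv2.resize(p[v-35:v+35,u-35:u+35],None,fx=5.6,fy=5.6,interpolation=cv2.INTER_CUBIC))
        W=cloud(n,d);m=(np.hypot(W[...,0]-515,W[...,1]-168)<50)&(W[...,2]>20);z=W[m][:,2]
        print(n,"stack z95/max",np.percentile(z,[90,97]).round(0),"n",len(z),"top-layer centre",W[m&(W[...,2]>np.percentile(z,97)-14)].mean(0).round(0))
    if view: cv2.imwrite(f"pics/{tag}.png",np.hstack(ims)[:,:,::-1])
E
python3 - <<'E'
from h import *
place(0,drop=2)
release();check("c0");print(sensors.read_state()["t"])
E
```

```text
place 0 w 64.5  [515.6 168.   60.5] target 60 [ 0.2 -0.2 -1.7]
top stack z95/max [57. 61.] n 191 top-layer centre [516. 168.  55.]
scene stack z95/max [59. 60.] n 200 top-layer centre [515. 171.  55.]
22.5167
```

View pics/c0.png

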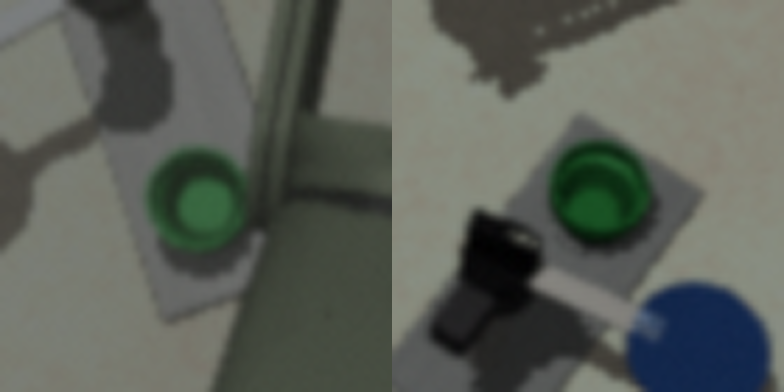

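The green pot sits upright in the ring, its rim at 58 mm. Grey and red are next.

```bash
cat >> h.py <<'E'
def cycle(i,c,h=50):
    P=look();x=P[c];print(c,x.round(1))
    s=pick(x,h)
    if s["grip_width"]<60: ctrl.gripper_to(85);clear();raise SystemExit("missed")
    ctrl.move_l([*x,150],vel=200)
    if place(i,h,drop=4): raise SystemExit("contact early")
    release();check(f"c{i}");print("t",sensors.read_state()["t"])
E
python3 - <<'E'
from h import *
cycle(1,'grey');cycle(2,'red')
E
```

```text
grey [ 446.2 -156.7]
grip 63.05982254711011 33.48572418093681
place 1 w 62.8  [515.7 168.   82.6] target 82 [-0.3  0.6 -0.5]
top stack z95/max [73. 79.] n 301 top-layer centre [516. 168.  73.]
scene stack z95/max [74. 77.] n 305 top-layer centre [515. 170.  72.]
t 31.475Traceback (most recent call last):
  File "<stdin>", line 2, in <module>
  File "h.py", line 74, in cycle
    P=look();x=P[c];print(c,x.round(1))
               ~^^^
KeyError: 'red'
```

```bash
sed -i 's/^    P=look();x=P\[c\];print(c/    ctrl.move_ptp([560,60,320],down(YAW));P=look();x=P[c];print(c/' h.py; python3 - <<'E'
from h import *
cycle(2,'red');cycle(3,'blue')
E
```

```text
red [603.1 -35.8]
grip 64.46294406742034 33.6313047632575
place 2 w 64.0  [515.8 168.  100.7] target 100 [ 0.5 -0.3 -0.8]
top stack z95/max [92. 97.] n 321 top-layer centre [515. 167.  92.]
scene stack z95/max [92. 96.] n 346 top-layer centre [517. 170.  90.]
t 40.125
blue [ 618.  -147.2]
grip 63.94538586436099 33.649361338466406
place 3 w 64.2  [515.7 168.  118.7] target 118 [-0.2 -0.3 -0.8]
top stack z95/max [110. 113.] n 345 top-layer centre [517. 167. 109.]
scene stack z95/max [110. 113.] n 394 top-layer centre [516. 170. 108.]
t 49.0083
```

```bash
ls pics | tail -3
```

```text
t1.png
top0.png
top_z.png
```

View pics/c3.png

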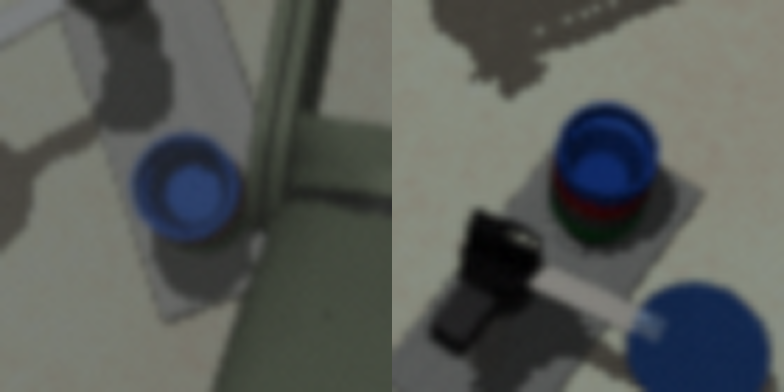

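Four pots are nested straight, with the rim near 112 mm. Yellow and orange are left.

```bash
python3 - <<'E'
from h import *
cycle(4,'yellow');cycle(5,'orange')
E
```

```text
yellow [ 468.  -309.8]
grip 62.695018387256354 33.7358212005347
place 4 w 62.9  [515.7 168.  136.6] target 136 [-0.1 -0.8 -1. ]
top stack z95/max [128. 132.] n 373 top-layer centre [516. 168. 127.]
scene stack z95/max [126. 131.] n 439 top-layer centre [516. 169. 126.]
t 58.6083
orange [ 616.7 -296.4]
grip 64.73451489258763 33.67779261432588
place 5 w 64.8  [515.3 167.9 154.2] target 154 [ 0.7 -1.1 -1.3]
top stack z95/max [144. 148.] n 395 top-layer centre [517. 168. 143.]
scene stack z95/max [144. 149.] n 481 top-layer centre [514. 169. 144.]
t 67.875
```

View pics/c5.png

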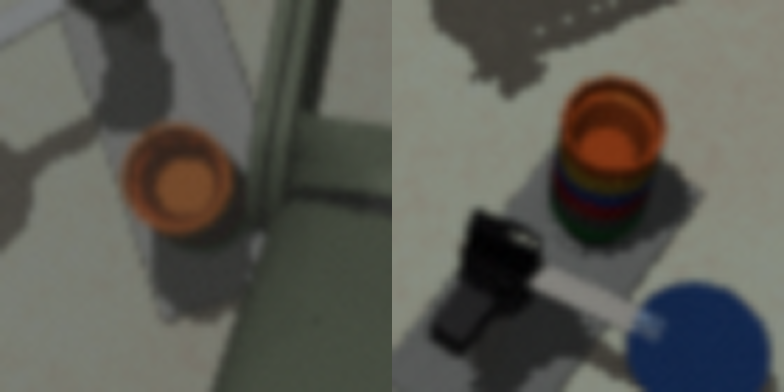

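All six are nested and upright, with the rim at 148 mm as expected. Now I'll turn the knob back.

```bash
python3 - <<'E'
from h import *
K=[632.7,210];R=down(1.918-1.4)
ctrl.gripper_to(45,60)
ctrl.move_ptp([*K,320],R)
print(np.round(sensors.read_state()["q"],2),ctrl.move_l([*K,207],vel=100,threshold=12))
ctrl.gripper_to(5,60);s=sensors.read_state();print(s["grip_width"])
q=np.array(s["q"],float)
for a in np.arange(.2,1.41,.2):
    t=q.copy();t[5]-=a;ctrl.set_joints(t)
    s=sensors.read_state();print(round(a,1),np.round(s["wrist_torque"],2))
ctrl.hold(.2);ctrl.gripper_to(45);ctrl.move_l([*K,330],vel=200)
ctrl.move_ptp([600,-20,330],down(YAW));ctrl.hold(.3)
ims=[]
for n in("top","scene"):
    p,d=optics.grab_frame(n);u,v=proj(n,[550,170,60]).astype(int)
    ims.append(cv2.resize(p[v-45:v+45,u-45:u+45],None,fx=4.4,fy=4.4,interpolation=cv2.INTER_CUBIC))
    W=cloud(n,d);hsv=cv2.cvtColor(p,cv2.COLOR_RGB2HSV)
    b=(W[...,2]>160)&(W[...,2]<182)&(W[...,0]>440)&(W[...,1]>90)&(W[...,1]<400)&(abs(hsv[...,0].astype(int)-111)<8)&(hsv[...,1]>100)
    print(n,"disc",cv2.minEnclosingCircle(W[b][:,:2].astype(np.float32)))
cv2.imwrite("pics/end.png",np.hstack(ims)[:,:,::-1]);print(sensors.read_state()["t"])
E
```

```text
[ 0.19  0.36  1.21 -0.    1.57 -0.33] False
13.068550659509297
0.2 [-0.05  0.09 -0.13]
0.4 [-0.1   0.19 -0.1 ]
0.6 [-0.18  0.22  0.01]
0.8 [-0.32  0.45  0.  ]
1.0 [-0.46  0.52  0.08]
1.2 [-0.57  0.6   0.16]
1.4 [-0.51  0.62  0.16]
top disc ((515.2078247070312, 165.71498107910156), 40.26441192626953)
scene disc ((555.2745361328125, 189.02891540527344), 85.6165542602539)
76.15
```

View pics/end.png

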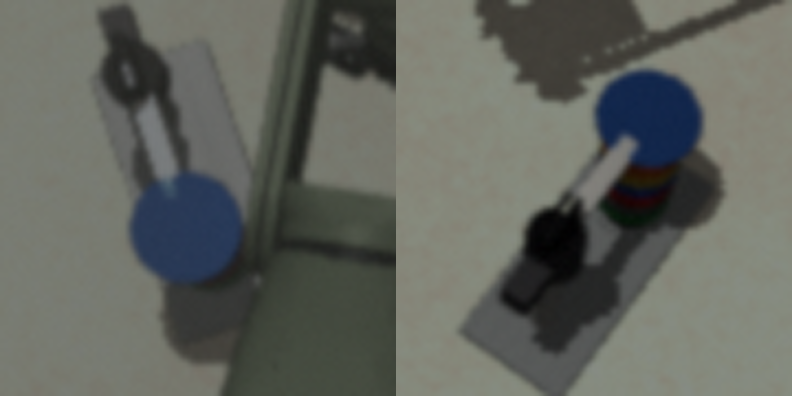

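The cover is back over the upright stack at its starting position (disc at 515,166 mm) and the robot is clear, so I'll hand in.

```bash
python3 -c "
from plant import ctrl
print(ctrl.finish_job())"
```

```text
the job is handed in; nothing more can be done
None
```

The job is handed in: all six pots are nested upright on the seat and the knob is turned back with the cover over them, at about 76 s of the 210 s limit; no verdict came back, so this rests on my last camera check.

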